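# Interlace a finned cooling block with its sloping dock and lock it

### The job

Take the finned cooling block that has the straight bar grip and slide its fins down between the fins of the sloping dock, all the way home: plate lying flat on the dock's fins, sides in line with the dock's, lower end at the two lower stops. Then swing the dock's keeper arm across the block until it stops, and let go. Leave the finned block with the round knob and everything else on the bench where it is.

Things in the scene. Friction and masses are not known exactly. Their poses are not given: they have to be found in the camera images.
- cooling_block: Loose aluminium block to be docked, 0.25 kg, standing on its fins. Plate 66 (own x) x 60 (y) x 6 mm, underside at z = 23 mm. Four fins hang under it, running along x, 5 mm thick, centred at y = -21, -7, 7, 21 mm, half-round lower edges at z = 0. Bar grip on top. Origin: centre, at the fin tips; z up. A half turn about z makes no difference.
- block_grip (a point): Centre of the block's black plastic bar grip, 52 mm above the block's origin. The bar runs along the block's x, 52 mm long, 12 mm wide (y), 18 mm high (z = 43 to 61 mm), on two short legs over the plate (plate top at z = 29 mm). It is the thing to hold.
- knob_block: Another aluminium block with the same plate, but three wider spaced fins (22 mm pitch) that do not fit the dock, and a round black knob (28 mm across, top at 61 mm) in place of the bar. Origin at the centre of its fin tips. Leave it alone.
- dock_head: Fixed finned top of the dock, tilted 30 degrees to face the robot. Axes: z normal to the slope (leans to the robot), x up the slope, y across. Five fins along x, 66 mm long, 5 thick, at y = -28, -14, 0, 14, 28 mm, half-round upper edges at z = 23, floor at z = -2: 9 mm gaps, 2 mm spare each side of a block fin. Seated, the block's origin lies at this origin, axes parallel (or half a turn round).
- dock_stops (a point): Midway between the two steel stops at the lower end of the dock: (-34, 0, 27) mm in the dock_head frame. The stops, at y = +-29 mm, 10 mm wide, tops at z = 31 mm, face up the slope at x = -34 mm; the plate's lower end is at x = -33 mm when the block is centred.
- dock_stand: Grey stand under the dock head, fixed; base plate 110 x 120 mm on four 12 mm rubber feet; its place and yaw vary. Origin on the worktop, 76 mm below the dock head's origin; x away from the robot.
- keeper (a joint): Steel keeper arm on a post on the dock's +y side, turns about the dock's z, rad: 0 = points down the slope, beside the block's place; 1.57 = points across (dock -y) over the plate; stop at 1.6. Starts at 0 to 0.3. Friction holds it anywhere (0.03 N m, 1 N at the peg). Arm 14 mm wide, 6 thick, 40 long; passes 3 mm over a seated plate, but a plate standing higher stops it.
- keeper_pivot (a point): Point on the keeper's axis at the arm's underside; in the dock_head frame at (0, 58, 32) mm.
- keeper_peg (a point): Top of the black round peg on the keeper arm, 12 mm across, 30 mm long above the arm, along the dock's z, 32 mm from the pivot axis. Push it or pinch it to swing the arm.
- stirrer_front (a point): Foremost point (a clamp screw, 285 mm up) of the tall overhead stirrer, a fixed bystander between the blocks and the dock: pole and motor, up to 0.6 m high, behind this point (x 0.43 to 0.6, y -0.03 to 0.235 m). Pass it with the hand on the robot's side. On the blocks' other side a pipette stand (pipettes about 0.3 m high) begins at x = 0.475 m.
- bulb: Red rubber pipette bulb, 54 mm across, 83 mm high, standing. Origin at its underside. Bystander.
- bottle: White plastic sample bottle, 50 mm across, 90 mm high. Origin at its underside. Bystander.
- kitchen_timer: Small white digital timer, 22 x 66 x 62 mm. Origin at its underside. Bystander.
- vial: Small white vial with black cap, 21 mm across, 54 mm high. Origin at its underside. Bystander.
- dish: Black dish, 72 mm across, 30 mm high. Origin at its underside. Bystander.
Things that resemble listed ones, but are neither listed nor needed, are in the scene too. What is shaped like the cooling_block but orange is not meant.

How it is judged:
On the way:
1. the bar-grip block is fully down between the dock's fins, keeper still open (x of cooling_block in the frame of dock_head between -0.005 and 0.008 m and y of cooling_block in the frame of dock_head between -0.004 and 0.004 m and z of cooling_block in the frame of dock_head between -0.003 and 0.003 m and angle between the z axis of cooling_block and the z axis of dock_head, either way round below 0.07 rad and angle between the x axis of cooling_block and the x axis of dock_head, either way round below 0.1 rad and value of joint keeper below 0.8 rad), for 0.2 s.
At the end, for the whole second after the job is handed in: The bar-grip block is home: its origin within 3 mm in depth, 4 mm across and -5 to +8 mm along the slope of the dock head's, plate parallel within 4 degrees, turned under 6; the keeper is across it (over 1.35 rad); block at rest (x of cooling_block in the frame of dock_head between -0.005 and 0.008 m and y of cooling_block in the frame of dock_head between -0.004 and 0.004 m and z of cooling_block in the frame of dock_head between -0.003 and 0.003 m and angle between the z axis of cooling_block and the z axis of dock_head, either way round below 0.07 rad and angle between the x axis of cooling_block and the x axis of dock_head, either way round below 0.1 rad and value of joint keeper above 1.35 rad and linear speed of cooling_block below 0.02 m/s); the robot touches nothing.
It fails at once if the knob block is moved more than 30 mm or tipped over (distance of knob_block from where it was at the start of the episode above 0.03 m or angle between knob_block's own z axis and vertical above 0.6 rad).
It fails at once if a bystander (bulb, bottle, timer, vial, dish) is moved more than 40 mm or knocked over (distance of any of bulb, bottle, kitchen_timer, vial, dish from where it was at the start of the episode above 0.04 m or angle between any of bulb, bottle, kitchen_timer, vial, dish's own z axis and vertical above 0.6 rad).
It also fails if it takes over 64 s, if anything falls off the work surface, if the arm or the gripper's body presses on something with over 40 N, if the wrist force passes 120 N, or if a joint passes its speed limit or range.

### The arm

A 6-joint arm with a two-finger parallel gripper is mounted at the origin on a cart in front of the work surface, level with it; the furniture and walls round the work are solid. World frame = base frame: x ahead of the robot, y to its left, z up, the work surface at z = 0. Lengths are in m, angles in rad, forces in N, time in s.
With the tool pointing down it reaches from about 0.35 to 0.775 m from the base axis. Payload 7.3 kg.
Tool frame: the origin (TCP) lies on the mounting face of the last link; the fingertips stand 178 mm ahead of it and the grasp point (between the pads) lies 159 mm ahead of it (robot.grip_depth is the distance from the TCP to the grasp point, in m); z points along the fingers, y is the line along which they close (so a half turn about z gives the same grasp; the last joint's range is limited). The gripper opens to 92 mm and grips with 3 to 60 N. Pads are 19 mm wide; open, the fingers measure 130 mm over their backs; the gripper's body (75 mm by 190 mm) begins 47 mm behind the grasp point.
Start: joints at [-1.387, 0.342, 1.524, -0, 1.275, -0.146], TCP at [0.17, -0.497, 0.405] pointing down, gripper open.
Joint ranges: [-2.53, 2.53], [-0.77, 2.02], [0.04, 2.7], [-1, 4.14], [0.28, 2.66], [-3.11, 3.11]. Speed limits (rad/s): [2.57, 2.57, 3.14, 3.14, 3.14, 3.14].

### API

Orientations are given as [roll, pitch, yaw] about the fixed x, y, z axes, in that order (R = Rz(yaw) Ry(pitch) Rx(roll)).
In Python, from cell import observe, cams, robot, models gives the robot as it stands.
- The arm moves only by the shell command python3 -m jog 'ROWS' [FORCE]. ROWS is JSON, a list of rows, each a list of 3 entries, a list of its own where there are three numbers: the shift along the tool's x, y, z each as a share of 0.4 m, from -1 to 1, then the turn about the tool's z as a share of pi rad, from -1 to 1, then the closure, from 0 (fully open) to 1 (shut). In form: [[[x, y, z], turn, jaw], ...]. A call has 1 to 12 rows; each row is the pose to reach, as a shift and turn from the pose commanded when the call began, along the tool's axes at that moment, turning the shorter way round; what a row does not reach only later rows make up. A row lasts 1/8 s, in which the tool goes at most 62.5 mm and 10.7 degrees, less where a joint would pass 70% of its speed; a pose out of reach is approached as far as the arm can. A call with a number of a shift or a turn outside -1 to 1 is refused whole. A call with a gripper value outside its range is refused whole. The fingers move at their own pace and stop on an object; FORCE is the grip in N (left out, the last holds). Time passes only in rows, so rows that repeat a pose let the fingers close. It gives the time, the measured TCP pose, the force, the opening and the grip force at its end, in the units of the state.
- observe(): the state, without advancing time (a new reading comes with each control period).
- cams.read_camera(name): name is "scene" or "top" or "wrist"; returns the picture (384x512x3 uint8, red, green, blue); there is no depth.
- cams.camera_model(name): a dict with "camera_matrix" (3x3 intrinsics, pixels), "k1" (the pictures are not rectified: a ray, as slopes to the right and down, at radius r is drawn at 1 + k1 r^2 times it, then the intrinsics apply), "pose" (4x4, takes a point from camera to world coordinates). Camera axes: x right, y down, z forward; pixel columns grow to the right and rows downward; lengths in m; the calibration is good to about 2 mm. A picture is of the moment at which its call begins: read the wrist's pose just before it. camera_model takes no time and is no camera call; for the wrist camera it gives the pose at the moment of the call.
- robot.hand_in(): hands the job in; it is judged then, once.
Trained networks look in the newest picture that a camera, given by its name, has taken for a name from the list of things; names that differ only in an ending like _2 or _b are one class to them, and where a whole thing is asked for, a point or a joint stands for the part that bears it (a point fixed in the world has none). Each returns a list of dicts, best first, with "confidence" (0 to 1); they miss things now and then, are a little off and sometimes report something else, mostly with a low value. They report only what shows in the picture. A call takes as long as a camera call. They do not tell look-alikes from the thing itself.
- models.find_in(target, camera): "position" ([x, y, z] in m, in world coordinates, good to about 4 mm: the middle of the surface that is visible of it).
- models.pinpoint(target, camera): "position" ([x, y, z] in m, in world coordinates, good to about 4 mm: a listed point, or the origin of a listed thing).
The state is a dict: "time": time; "qpos": joint angles; "qvel": joint speeds; "joint_efforts": joint torques, N m; "tool_pos": TCP position; "tool_rot": TCP orientation; "contact_force": force on the tool from outside, world axes, zero at the start; "torque": the same for the moment, N m; "opening": finger opening in m; "grip_force": force on a finger pad.
Only numpy, scipy, OpenCV 4.12 (cv2) and the standard library are available. Lean on these libraries where they do the work, as an engineer would, in place of code of your own. Each camera call takes 0.05 s, during which the arm holds its last target. There are 200 camera calls.

## Working session

There is one attempt and no reset: what is moved stays moved. The work goes in short steps, Python scripts to look and compute and a shell command to move; the robot and the scene stay as the last step left them, time stands still between calls to the robot, and variables do not carry over. Pictures are saved under pics/ and viewed, at most 10 in all, crops included, and the job is handed in when it is done.

```bash
mkdir -p pics; ls
cat > h.py <<'E'
import numpy as np,cv2
from cell import observe,cams,robot,models
from scipy.spatial.transform import Rotation as R
def snap(n,f):
    im=cams.read_camera(n); cv2.imwrite('pics/'+f,im[:,:,::-1]); return im
E
python3 - <<'E'
from h import *
a=snap('scene','s0.png');b=snap('top','t0.png')
cv2.imwrite('pics/both.png',cv2.resize(np.vstack([a,b])[:,:,::-1],None,fx=.78,fy=.78))
for n in ['scene','top']:
    m=cams.camera_model(n);print(n,m['camera_matrix'][0][0],m['k1'],np.round(m['pose'],3).tolist())
for t in ['block_grip','cooling_block','knob_block','dock_head','dock_stops','dock_stand','keeper_pivot','keeper_peg','stirrer_front','bulb','bottle','kitchen_timer','vial','dish']:
    for n in ['scene','top']:
        print(t,n,[(np.round(d['position'],3).tolist(),round(d['confidence'],2)) for d in models.pinpoint(t,n)][:4])
o=observe();print(o)
E
```

```text
pics
scene 495.56050187865014 -0.13732584213481994 [[0.841, -0.377, 0.387, -0.038], [-0.54, -0.563, 0.626, -0.884], [-0.018, -0.736, -0.677, 1.265], [0.0, 0.0, 0.0, 1.0]]
top 373.83818579531544 -0.09787128350221148 [[0.03, -0.996, 0.088, 0.482], [-0.999, -0.032, -0.019, 0.134], [0.022, -0.087, -0.996, 1.317], [0.0, 0.0, 0.0, 1.0]]
block_grip scene [([0.427, -0.084, 0.055], 0.64), ([0.751, 0.25, 0.056], 0.59), ([0.472, 0.352, 0.107], 0.22)]
block_grip top [([0.75, 0.249, 0.054], 0.53)]
cooling_block scene [([0.748, 0.252, -0.001], 0.69), ([0.426, -0.086, -0.004], 0.64), ([0.431, 0.141, -0.003], 0.16)]
cooling_block top [([0.748, 0.249, 0.001], 0.9), ([0.425, -0.089, 0.0], 0.63)]
knob_block scene [([0.431, -0.218, 0.002], 0.62)]
knob_block top [([0.43, -0.216, -0.001], 0.69)]
dock_head scene [([0.519, 0.305, 0.073], 0.68)]
dock_head top [([0.429, -0.091, 0.001], 0.68)]
dock_stops scene [([0.478, 0.287, 0.085], 0.59)]
dock_stops top [([0.478, 0.286, 0.083], 0.62)]
dock_stand scene [([0.517, 0.31, 0.001], 0.9)]
dock_stand top [([0.519, 0.31, -0.003], 0.72)]
keeper_pivot scene [([0.473, 0
[... 813 characters left out ...]
082, -0.004], 0.55)]
{'time': 1.5, 'qpos': array([-1.38700206e+00,  3.41992578e-01,  1.52408956e+00,  5.92626521e-06,
        1.27541941e+00, -1.45991843e-01]), 'qvel': array([-0.00200155, -0.00037541,  0.00096817, -0.00211107,  0.00073002,
        0.0001691 ]), 'joint_efforts': array([-1.50860582e-03, -4.31130695e+01, -2.44477344e+01,  7.16944900e-02,
        4.82810859e-02, -5.76208521e-06]), 'tool_pos': array([ 0.17004255, -0.49670151,  0.40474801]), 'tool_rot': array([3.14150169e+00, 7.64392359e-06, 3.29784385e-01]), 'contact_force': array([-0.02328543,  0.38578523, -0.00521608]), 'torque': array([-0.01614875,  0.04964636,  0.04312593]), 'grip_force': 0.0, 'opening': 0.09205625362878461}
```

View pics/both.png

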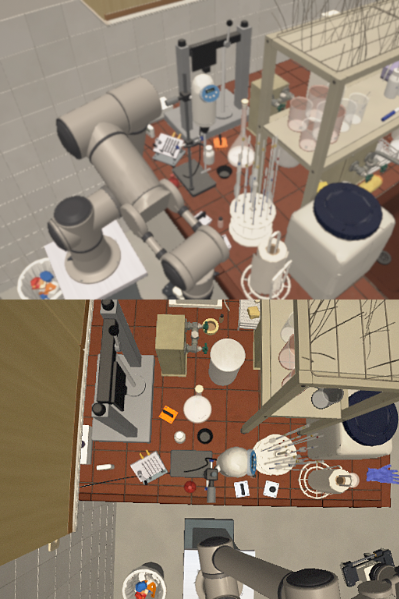

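Run:
```python
from h import *
a=cv2.imread('pics/t0.png')
def px(n,p):
    m=cams.camera_model(n);T=np.linalg.inv(np.array(m['pose']));q=(T@np.r_[p,1])[:3];s=q[:2]/q[2];s=s*(1+m['k1']*(s@s));return (np.array(m['camera_matrix'])@np.r_[s,1])[:2]
out=[]
for f,n,pts in [('s0','scene',[(.427,-.086,.04),(.51,.31,.09)]),('t0','top',[(.427,-.086,.04),(.51,.31,.09)])]:
    im=cv2.imread(f'pics/{f}.png')
    row=[]
    for p in pts:
        u=px(n,p).astype(int);print(n,p,u)
        u=np.clip(u,[50,38],[461,345]);row.append(cv2.resize(im[u[1]-37:u[1]+37,u[0]-50:u[0]+50],(400,296),interpolation=cv2.INTER_CUBIC))
    out.append(np.hstack(row))
cv2.imwrite('pics/crop1.png',np.vstack(out))
```

```text
scene (0.427, -0.086, 0.04) [257 279]
scene (0.51, 0.31, 0.09) [217 185]
top (0.427, -0.086, 0.04) [309 242]
top (0.51, 0.31, 0.09) [192 214]
```

View pics/crop1.png

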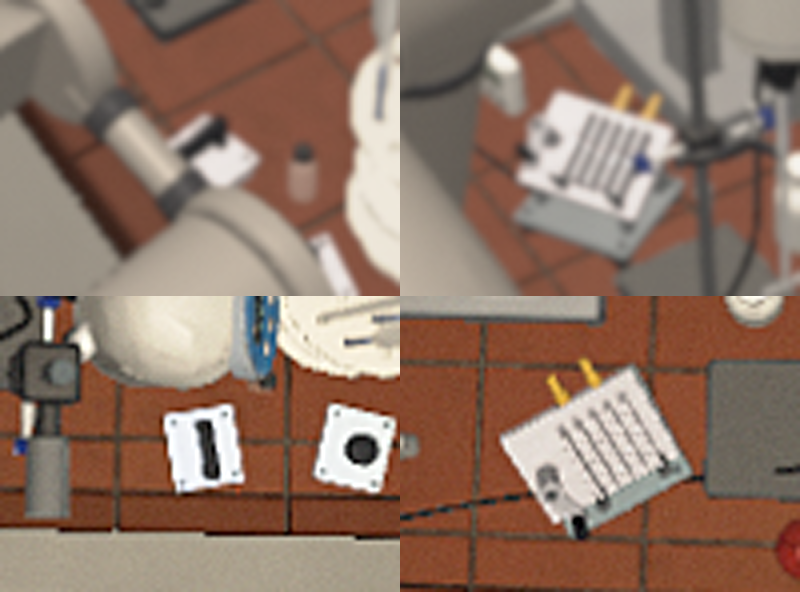

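The candidates, at full-image top-camera pixels, are the bar-grip aluminium block (309,242), the knob block (~347,243) and the orange bar block (~215,147). The crop shows (309,242) is bare metal with a straight bar, so that is the one I want. The dock is at (192,214), yawed about +0.5, with the keeper on its left side and open. I'm moving over the block now.

```bash
python3 -m jog '[[[0.866,-0.753,0],0.054,0],[[0.866,-0.753,0],0.054,0],[[0.866,-0.753,0],0.054,0],[[0.866,-0.753,0],0.054,0],[[0.866,-0.753,0],0.054,0],[[0.866,-0.753,0],0.054,0],[[0.866,-0.753,0],0.054,0],[[0.866,-0.753,0],0.054,0],[[0.866,-0.753,0],0.054,0],[[0.866,-0.753,0],0.054,0],[[0.866,-0.753,0],0.054,0],[[0.866,-0.753,0],0.054,0]]'
python3 - <<'E'
from h import *
a=snap('wrist','w1.png')
m=cams.camera_model('wrist');print(m['camera_matrix'][0][0],m['k1'],np.round(m['pose'],3).tolist())
for t in ['block_grip','cooling_block','knob_block','vial']:
    print(t,[(np.round(d['position'],4).tolist(),round(d['confidence'],2)) for d in models.pinpoint(t,'wrist')][:4])
E
```

```text
time: 3.0
tool_pos: [0.3999, -0.1003, 0.4047]
tool_rot: [3.141, 0.0, 0.158]
contact_force: [-0.1, -0.6, 0.1]
opening: 0.0918
grip_force: 0.0
316.93901343044666 -0.07269300637372506 [[0.158, -0.939, -0.306, 0.483], [-0.987, -0.15, -0.05, -0.087], [0.001, 0.31, -0.951, 0.385], [0.0, 0.0, 0.0, 1.0]]
block_grip [([0.4288, -0.0895, 0.0515], 0.68)]
cooling_block [([0.4269, -0.0879, -0.0021], 0.97)]
knob_block [([0.4292, -0.2207, -0.001], 0.79)]
vial [([0.4843, -0.1373, -0.0008], 0.68), ([0.4322, 0.1418, -0.0008], 0.26)]
```

View pics/w1.png

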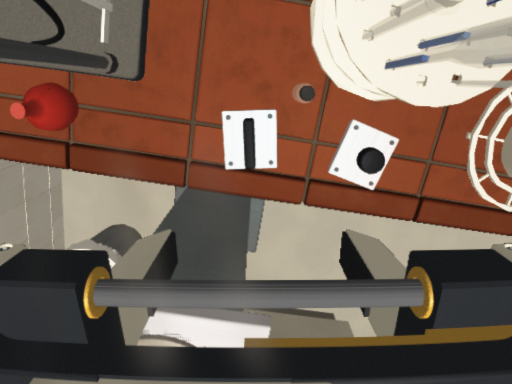

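The wrist view shows the bar block at px (250,140), with its plate spanning (222..277, 110..170). The knob block is at (365,155), and the vial at (305,93) stays clear. I'll fit the plate outline to get the yaw and centre.

```bash
cat >> h.py <<'E'
def plane(n,uv,z,m=None):
    m=m or cams.camera_model(n);K=np.array(m['camera_matrix']);P=np.array(m['pose'])
    uv=np.asarray(uv,float).reshape(-1,1,2)
    s=cv2.undistortPoints(uv,K,np.array([m['k1'],0,0,0.]),None,None).reshape(-1,2) if 0 else undist(uv.reshape(-1,2),K,m['k1'])
    d=np.c_[s,np.ones(len(s))]@P[:3,:3].T
    return P[:3,3]+d*((z-P[2,3])/d[:,2])[:,None]
def undist(uv,K,k1):
    q=(uv-K[:2,2])/K[[0,1],[0,1]];s=q.copy()
    for _ in range(20): s=q/(1+k1*(s**2).sum(1,keepdims=True))
    return s
E
python3 - <<'E'
from h import *
im=cv2.imread('pics/w1.png')
sub=im[100:182,212:287]
g=sub.min(2)
_,b=cv2.threshold(g,0,255,cv2.THRESH_OTSU); 
c=max(cv2.findContours(b,cv2.RETR_EXTERNAL,2)[0],key=cv2.contourArea)
box=cv2.boxPoints(cv2.minAreaRect(c))+[212,100]
P=plane('wrist',box,.029);print(box,P)
for i in range(4):
    v=P[(i+1)%4]-P[i];print(np.hypot(*v[:2]),np.degrees(np.arctan2(v[1],v[0])))
print('centre',P.mean(0))
d=(sub.max(2)<70).astype(np.uint8);c=max(cv2.findContours(d,cv2.RETR_EXTERNAL,2)[0],key=cv2.contourArea)
ctr,wh,an=cv2.minAreaRect(c);bx=cv2.boxPoints((ctr,wh,an))+[212,100];Q=plane('wrist',bx,.061);print(Q,Q.mean(0))
for i in range(2):
    v=Q[(i+1)%4]-Q[i];print(np.hypot(*v[:2]),np.degrees(np.arctan2(v[1],v[0])))
E
```

```text
[[221.56198692 110.66966248]
 [275.91761017 109.11663818]
 [277.58727264 167.55464172]
 [223.23165131 169.10766602]] [[ 0.45366957 -0.05095306  0.029     ]
 [ 0.46474043 -0.10950934  0.029     ]
 [ 0.40025072 -0.12294302  0.029     ]
 [ 0.38845263 -0.06122534  0.029     ]]
0.05959363552001466 -79.29382872253792
0.0658740129358926 -168.23313521721636
0.06283523310703377 100.82223057113677
0.06602097722766084 8.951085957271303
centre [ 0.42677834 -0.08615769  0.029     ]
[[ 0.39646017 -0.07903747  0.061     ]
 [ 0.45264155 -0.07757567  0.061     ]
 [ 0.45474716 -0.12638672  0.061     ]
 [ 0.39832748 -0.13035145  0.061     ]] [ 0.42554409 -0.10333783  0.061     ]
0.056200394998906875 1.4904517105056299
0.04885644286879987 -87.52991001034222
```

```bash
python3 -m jog '[[[0.112,-0.024,0.1],-0.009,0.45],[[0.112,-0.024,0.2],-0.009,0.45],[[0.112,-0.024,0.3],-0.009,0.45],[[0.112,-0.024,0.36],-0.009,0.45],[[0.112,-0.024,0.42],-0.009,0.45],[[0.112,-0.024,0.48],-0.009,0.45],[[0.112,-0.024,0.48],-0.009,0.45],[[0.112,-0.024,0.48],-0.009,0.95],[[0.112,-0.024,0.48],-0.009,0.95],[[0.112,-0.024,0.48],-0.009,0.95],[[0.112,-0.024,0.48],-0.009,0.95],[[0.112,-0.024,0.48],-0.009,0.95]]' 5
python3 -m jog '[[[0,0,-0.03],0,0.95],[[0,0,-0.06],0,0.95],[[0,0,-0.09],0,0.95],[[0,0,-0.12],0,0.95],[[0,0,-0.12],0,0.95]]'
python3 - <<'E'
from h import *
snap('wrist','w2.png');a=snap('scene','s2.png')
cv2.imwrite('pics/s2c.png',cv2.resize(a[220:340,190:350,::-1],(800,600),interpolation=cv2.INTER_CUBIC))
E
```

```text
time: 4.75
tool_pos: [0.443, -0.083, 0.213]
tool_rot: [3.141, -0.001, 0.188]
contact_force: [0.4, 1.0, 1.7]
opening: 0.0121
grip_force: 5.0
time: 5.38
tool_pos: [0.4432, -0.083, 0.2618]
tool_rot: [3.14, -0.002, 0.188]
contact_force: [-0.1, 0.4, -3.2]
opening: 0.0122
grip_force: 5.0
```

View pics/w2.png

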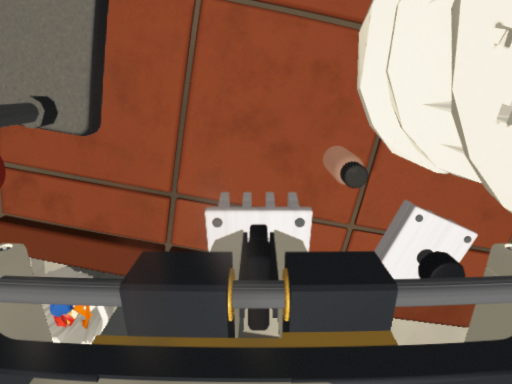

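```bash
cat >> h.py <<'E'
def px(n,p,m=None):
    m=m or cams.camera_model(n);T=np.linalg.inv(np.array(m['pose']));q=(T@np.r_[p,1])[:3];s=q[:2]/q[2];s=s*(1+m['k1']*(s@s));return (np.array(m['camera_matrix'])@np.r_[s,1])[:2]
E
python3 - <<'E'
from h import *
o=observe();G=o['tool_pos']-[0,0,.159]
for t in range(0,50,5):
    r=R.from_euler('zyx',[.188,-np.radians(t),0]).as_matrix()
    print(t,[px('wrist',G+r@(np.array(p)-[.016,0,.052])).round(0).tolist() for p in [(.033,.03,.029),(.033,-.03,.029),(.033,-.021,0),(.033,.021,0)]])
E
```

```text
0 [[204.0, 215.0], [312.0, 215.0], [291.0, 198.0], [225.0, 198.0]]
5 [[204.0, 213.0], [313.0, 213.0], [292.0, 192.0], [226.0, 192.0]]
10 [[204.0, 210.0], [315.0, 212.0], [294.0, 187.0], [227.0, 186.0]]
15 [[204.0, 208.0], [316.0, 211.0], [296.0, 182.0], [227.0, 181.0]]
20 [[204.0, 206.0], [318.0, 210.0], [298.0, 178.0], [228.0, 176.0]]
25 [[204.0, 205.0], [319.0, 210.0], [300.0, 174.0], [229.0, 171.0]]
30 [[203.0, 204.0], [321.0, 211.0], [303.0, 170.0], [229.0, 166.0]]
35 [[203.0, 203.0], [322.0, 211.0], [305.0, 167.0], [230.0, 162.0]]
40 [[203.0, 203.0], [323.0, 213.0], [307.0, 164.0], [230.0, 159.0]]
45 [[202.0, 202.0], [324.0, 215.0], [309.0, 162.0], [230.0, 156.0]]
```

The wrist view shows the block held, its far edge at rows 207 and fin tips near 193, which puts it about 4° off level. Next I carry it up and back on the robot's side of the stirrer, then across towards the dock.

```bash
python3 -m jog '[[[-0.06,-0.01,-0.1],0,0.95],[[-0.15,-0.03,-0.2],0,0.95],[[-0.24,-0.046,-0.258],0,0.95],[[-0.24,-0.046,-0.258],0,0.95],[[-0.215,-0.178,-0.258],0,0.95],[[-0.19,-0.31,-0.258],0,0.95],[[-0.165,-0.442,-0.258],0,0.95],[[-0.14,-0.574,-0.258],-0.02,0.95],[[-0.115,-0.706,-0.258],-0.06,0.95],[[-0.09,-0.839,-0.258],-0.1,0.95],[[-0.09,-0.839,-0.258],-0.1,0.95],[[-0.09,-0.839,-0.258],-0.1,0.95]]' 10
```

```text
time: 6.98
tool_pos: [0.3447, 0.2401, 0.3629]
tool_rot: [3.141, 0.002, 0.503]
contact_force: [-0.3, -0.2, -3.2]
opening: 0.0119
grip_force: 10.0
```

```bash
python3 -m jog '[[[0.1,0.018,0],0,0.95],[[0.195,0.036,0],0,0.95],[[0.195,0.036,0],0,0.95],[[0.195,0.036,0],0,0.95],[[0.195,0.036,0],0,0.95]]'
python3 - <<'E'
from h import *
snap('wrist','w3.png')
for t in ['dock_head','dock_stops','dock_stand','keeper_pivot','keeper_peg','block_grip']:
    for n in ['wrist','top','scene']:
        if n!='wrist': cams.read_camera(n)
        else: cams.read_camera(n)
        print(t,n,[(np.round(d['position'],4).tolist(),round(d['confidence'],2)) for d in models.pinpoint(t,n)][:2])
E
```

```text
time: 7.6
tool_pos: [0.4194, 0.2642, 0.3638]
tool_rot: [3.142, 0.001, 0.502]
contact_force: [0.4, -0.7, -3.6]
opening: 0.0118
grip_force: 10.0
dock_head wrist [([0.5214, 0.312, 0.0768], 0.6)]
dock_head top []
dock_head scene [([0.5147, 0.3029, 0.0752], 0.57)]
dock_stops wrist [([0.4785, 0.2884, 0.0782], 0.75)]
dock_stops top [([0.4781, 0.288, 0.0808], 0.62)]
dock_stops scene [([0.4771, 0.2886, 0.0862], 0.57)]
dock_stand wrist [([0.5195, 0.3119, -0.0005], 0.62), ([0.4412, 0.3203, 0.1206], 0.22)]
dock_stand top [([0.4859, -0.1333, -0.0008], 0.71), ([0.4335, 0.1402, -0.003], 0.4)]
dock_stand scene [([0.5169, 0.3082, -0.0001], 0.91), ([0.655, 0.0845, -0.0049], 0.61)]
keeper_pivot wrist [([0.4759, 0.346, 0.1064], 0.66)]
keeper_pivot top [([0.476, 0.3509, 0.1049], 0.65)]
keeper_pivot scene [([0.4724, 0.3528, 0.1038], 0.89)]
keeper_peg wrist [([0.4392, 0.3158, 0.1201], 0.56)]
keeper_peg top [([0.4362, 0.3226, 0.1189], 0.49)]
keeper_peg scene []
block_grip wrist [([0.4097, 0.2566, 0.1932], 0.86)]
block_grip top [([0.7483, 0.2506, 0.0557], 0.75)]
block_grip scene [([0.75, 0.2494, 0.0551], 0.83), ([0.4086, 0.2569, 0.1967], 0.69)]
```

View pics/w3.png

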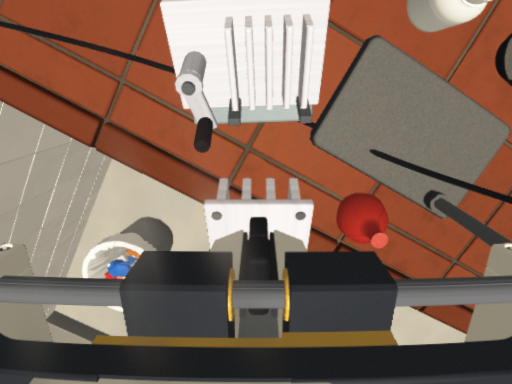

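The wrist view looks straight onto the dock. Its five fins lie at about u=231..307, v=18..110, with the two dark stops at (235,112) and (304,112). The keeper peg is at (203,132) and the keeper is open. I'll enlarge this to fit the dock pose.

Run:
```python
import cv2
im=cv2.imread('pics/w3.png')
c=cv2.resize(im[0:130,160:332],None,fx=4.6,fy=4.6,interpolation=cv2.INTER_CUBIC)
cv2.imwrite('pics/w3c.png',c);print(c.shape)
```

```text
(598, 791, 3)
```

View pics/w3c.png

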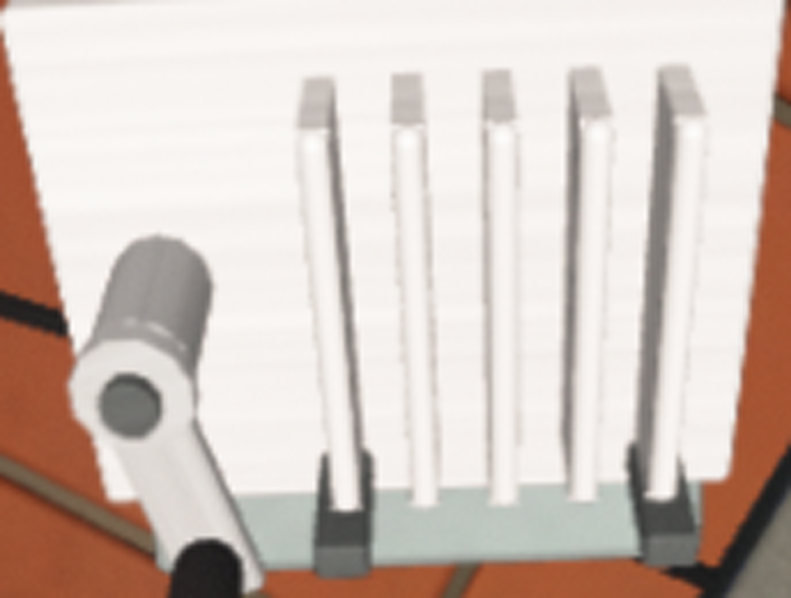

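Run:
```python
from h import *
from scipy.optimize import least_squares as ls
m=cams.camera_model('wrist')
ys=[28,14,0,-14,-28]
N=[(346,508),(425,503),(503,502),(582,500),(660,497)];F=[(313,130),(407,127),(500,124),(595,121),(690,119)]
obj=[(-33,y,23) for y in ys]+[(33,y,23) for y in ys]
uv=(np.array(N+F)+.5)/4.6-.5+[160,0]
def fr(p):return R.from_euler('zyx',[p[2],-np.pi/6,0]).as_matrix(),np.array([p[0],p[1],p[3] if len(p)>3 else .076])
def f(p):
    r,t=fr(p);return np.concatenate([px('wrist',t+r@(np.array(o)/1e3),m)-u for o,u in zip(obj,uv)])
for p0 in ([.52,.31,.5],[.52,.31,.5,.076]):
    s=ls(f,p0);print(s.x.round(4),np.abs(s.fun).max().round(2),s.fun.round(1))
    r,t=fr(s.x);print('stops',t+r@[-.034,0,.027],'pivot',t+r@[0,.058,.032])
# block held: plate far corners/fin tips in w3
o=observe();print(o['tool_pos'],o['tool_rot'])
```

```text
[0.5194 0.3044 0.4989] 6.06 [ 1.9 -1.8  1.1  0.6  0.8  2.1  0.8  3.9  1.3  6.1 -0.  -3.8 -1.1 -2.9
 -1.3 -1.9 -1.4 -0.7 -1.   0.3]
stops [0.48002354 0.28809719 0.08445474] pivot [0.47934719 0.35529515 0.08983775]
[0.5201 0.3045 0.5001 0.0677] 4.37 [ 2.9 -3.2  1.6 -0.9  0.9  0.6  0.3  2.3  0.3  4.4  1.4 -2.6 -0.3 -1.7
 -1.3 -0.7 -2.1  0.5 -2.5  1.5]
stops [0.48079868 0.28814567 0.07611931] pivot [0.48004947 0.35534622 0.08146025]
[0.41999089 0.26494285 0.36388583] [ 3.14150084e+00 -2.57956478e-05  5.02634076e-01]
```

```bash
cat > dock.py <<'E'
from h import *
from scipy.optimize import least_squares as ls
def fr(p):return R.from_euler('ZYX',[p[2],-np.pi/6,0]).as_matrix(),np.array([p[0],p[1],p[3] if len(p)>3 else .076])
def fit(m,obj,uv):
    def f(p):
        r,t=fr(p);return np.concatenate([px('wrist',t+r@(np.array(o)/1e3),m)-u for o,u in zip(obj,uv)])
    for p0 in ([.52,.31,.5],[.52,.31,.5,.076]):
        s=ls(f,p0);print(s.x.round(4),s.fun.round(1))
        r,t=fr(s.x);print('stops',t+r@[-.034,0,.027],'pivot',t+r@[0,.058,.032])
E
python3 - <<'E'
from dock import *
m=cams.camera_model('wrist')
ys=[28,14,0,-14,-28]
N=[(346,508),(425,503),(503,502),(582,500),(660,497)];F=[(313,130),(407,127),(500,124),(595,121),(690,119)]
obj=[(-33,y,23) for y in ys]+[(33,y,23) for y in ys]
uv=(np.array(N+F)+.5)/4.6-.5+[160,0]
fit(m,obj,uv)
o=observe();G=o['tool_pos']-[0,0,.159]
for t in range(0,30,3):
    r=R.from_euler('ZYX',[.503,-np.radians(t),0]).as_matrix()
    print(t,[px('wrist',G+r@(np.array(p)-[.016,0,.052])).round(0).tolist() for p in [(.033,.03,.029),(.033,-.03,.029),(.033,-.021,0),(.033,.021,0)]])
E
```

```text
[0.5178 0.31   0.536 ] [-0.2  0.6 -0.2  1.1  0.   0.7  0.   0.6  0.2  0.8 -0.9 -0.4 -0.5 -0.6
  0.2 -0.7  0.5 -0.6  0.7 -0.7]
stops [0.48087195 0.28809738 0.08238269] pivot [0.47441626 0.35172403 0.10371281]
[0.5182 0.3101 0.5358 0.0719] [ 0.3 -0.1  0.   0.3  0.  -0.  -0.2 -0.1 -0.3  0.1 -0.1  0.1 -0.1 -0.
  0.2 -0.1  0.1 -0.  -0.  -0.1]
stops [0.48123779 0.28816088 0.07828714] pivot [0.47479872 0.3517892  0.09961726]
0 [[204.0, 215.0], [312.0, 215.0], [291.0, 198.0], [225.0, 198.0]]
3 [[203.0, 214.0], [313.0, 214.0], [291.0, 194.0], [225.0, 194.0]]
6 [[203.0, 212.0], [313.0, 212.0], [291.0, 191.0], [225.0, 191.0]]
9 [[203.0, 211.0], [313.0, 211.0], [292.0, 187.0], [224.0, 187.0]]
12 [[202.0, 210.0], [314.0, 210.0], [292.0, 184.0], [224.0, 184.0]]
15 [[202.0, 209.0], [314.0, 209.0], [293.0, 181.0], [223.0, 181.0]]
18 [[201.0, 209.0], [315.0, 209.0], [293.0, 178.0], [223.0, 178.0]]
21 [[201.0, 208.0], [315.0, 208.0], [293.0, 175.0], [223.0, 175.0]]
24 [[200.0, 207.0], [316.0, 207.0], [294.0, 172.0], [222.0, 172.0]]
27 [[200.0, 207.0], [316.0, 207.0], [294.0, 170.0], [222.0, 170.0]]
```

Run:
```python
import cv2
im=cv2.imread('pics/w3.png')
c=cv2.resize(im[165:265,190:330],None,fx=5.5,fy=5.5,interpolation=cv2.INTER_CUBIC)
cv2.imwrite('pics/w3d.png',c);print(c.shape)
```

```text
(550, 770, 3)
```

View pics/w3d.png

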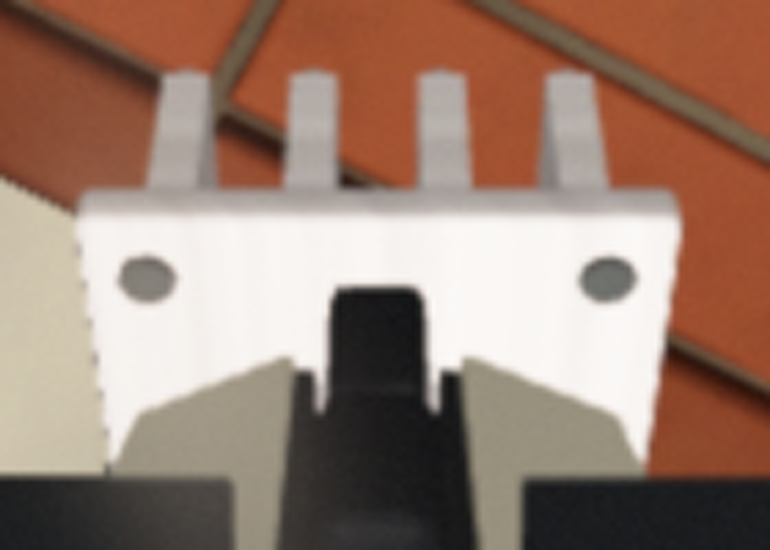

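The crop shows the block level left to right. The far plate edge is at crop v=213 and the fin tips at v=70. I'll fit the in-hand tilt and offset.

```bash
cat >> dock.py <<'E'
def held(uv,obj,m,G,yaw):
    def f(p):
        r=R.from_euler('ZYX',[yaw+p[4],-p[0],0]).as_matrix()
        return np.concatenate([px('wrist',G+r@(np.array(o)/1e3-[p[1],p[2],p[3]]),m)-u for o,u in zip(obj,uv)])
    s=ls(f,[.1,.016,0,.053,0]);print('tilt deg',np.degrees(s.x[0]),'gx gy gz mm',1e3*s.x[1:4],'dyaw',s.x[4],s.fun.round(1));return s.x
E
python3 - <<'E'
from dock import *
m=cams.camera_model('wrist');o=observe()
c=[(78,213),(680,213),(82,190),(675,190),(188,70),(315,70),(442,70),(569,70)]
obj=[(33,30,29),(33,-30,29),(33,30,23),(33,-30,23),(33,21,0),(33,7,0),(33,-7,0),(33,-21,0)]
held((np.array(c)+.5)/5.5-.5+[190,165],obj,m,o['tool_pos']-[0,0,.159],o['tool_rot'][2])
E
```

```text
tilt deg 14.438714342196281 gx gy gz mm [15.30627038  0.2374547  55.94834235] dyaw 4.217641830739598e-05 [-0.6  0.9  0.5  0.9  0.2 -1.1 -0.1 -1.1  0.7  0.1  0.2  0.1 -0.2  0.1
 -0.7  0.1]
```

The block has already swung to a 14° tilt in the grip, which helps. The lateral offset is 0.2 mm, and the dock fit is good, at about (0.518, 0.310) with yaw 0.536. I'm moving to hover over it.

```bash
python3 -m jog '[[[0.09,0.007,0],-0.005,0.95],[[0.18,0.013,0],-0.0106,0.95],[[0.26,0.019,0],-0.0106,0.95],[[0.26,0.019,0.04],-0.0106,0.95],[[0.26,0.019,0.085],-0.0106,0.95],[[0.26,0.019,0.085],-0.0106,0.95],[[0.26,0.019,0.085],-0.0106,0.95]]'
python3 - <<'E'
from h import *
a=snap('wrist','w4.png')
cv2.imwrite('pics/w4c.png',cv2.resize(a[110:260,170:370,::-1],None,fx=4,fy=4,interpolation=cv2.INTER_CUBIC))
m=cams.camera_model('wrist');np.save('m4.npy',np.array(m['pose']));print(observe()['tool_pos'],observe()['tool_rot'])
E
```

```text
time: 10.32
tool_pos: [0.5145, 0.3083, 0.3303]
tool_rot: [3.141, -0.0, 0.536]
contact_force: [-0.5, -0.1, -3.4]
opening: 0.0119
grip_force: 10.0
[0.51468283 0.30833722 0.33067408] [ 3.14134301e+00 -1.07259030e-03  5.35966027e-01]
```

View pics/w4c.png

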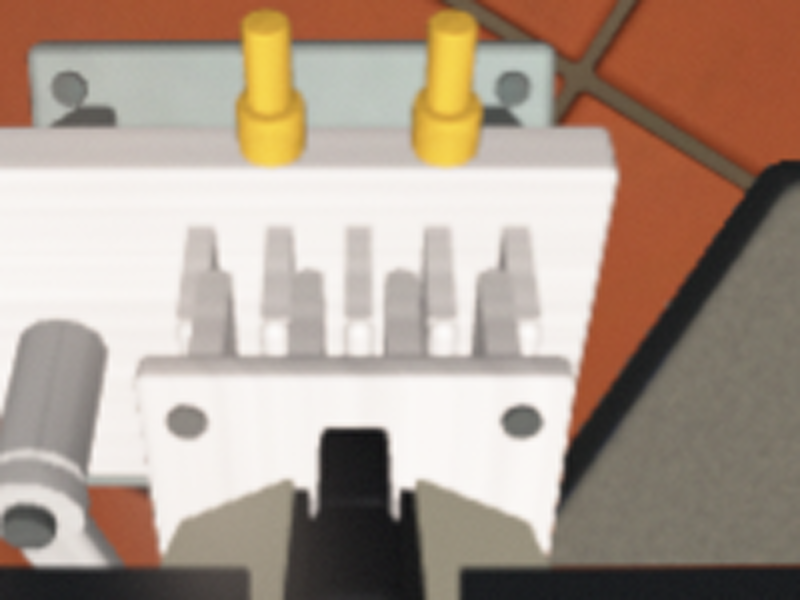

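Run:
```python
from dock import *
m=cams.camera_model('wrist');o=observe();ys=[28,14,0,-14,-28]
cv=lambda c:(np.array(c)+.5)/4-.5+[170,110]
c=[(202,229),(280,229),(359,229),(438,229),(515,229),(187,322),(274,322),(359,322),(443,321),(529,321)]
fit(m,[(33,y,-2) for y in ys]+[(33,y,22.5) for y in ys],cv(c))
c=[(137,376),(575,376),(142,360),(570,360),(213,272),(308,272),(403,272),(495,272)]
obj=[(33,30,29),(33,-30,29),(33,30,23),(33,-30,23),(33,21,0),(33,7,0),(33,-7,0),(33,-21,0)]
G=o['tool_pos']-[0,0,.159];ya=o['tool_rot'][2]
held(cv(c),obj,m,G,ya)
print('G h,c',G@[np.cos(.536),np.sin(.536),0],G@[-np.sin(.536),np.cos(.536),0],G[2])
```

```text
[0.5167 0.3085 0.5367] [-0.2 -1.2 -0.1 -1.2 -0.2 -1.2 -0.3 -1.3  0.1 -1.2  0.6  1.1  0.   1.1
 -0.   1.1  0.2  1.3 -0.2  1.3]
stops [0.47974763 0.28654185 0.08238269] pivot [0.47324733 0.35016395 0.10371281]
[0.516  0.3081 0.5367 0.0733] [ 0.3 -1.   0.2 -1.1 -0.2 -1.1 -0.5 -1.1 -0.4 -1.1  1.2  0.9  0.3  0.9
 -0.   0.9 -0.1  1.1 -0.8  1.1]
stops [0.47909656 0.28613869 0.07966176] pivot [0.47259478 0.34976064 0.10099189]
tilt deg 14.593036760864228 gx gy gz mm [15.3604101   0.25424214 55.88772432] dyaw 0.0005071648512230646 [-0.6  1.   0.4  1.  -0.3 -1.2  0.1 -1.2  1.6  0.1  0.5  0.1 -0.6  0.1
 -1.   0.1]
G h,c 0.5999710048886855 0.002246439269272704 0.1716740789731647
```

```bash
python3 -m jog '[[[0,0.001,0.02],0,0.95],[[0,0.001,0.04],0,0.95],[[0,0.001,0.055],0,0.95],[[0,0.001,0.065],0,0.95],[[0,0.001,0.075],0,0.95],[[0,0.001,0.075],0,0.95]]' 5
python3 -m jog '[[[-0.003,0,0.006],0,0.95],[[-0.006,0,0.01],0,0.95],[[-0.01,0,0.016],0,0.95],[[-0.014,0,0.022],0,0.95],[[-0.0175,0,0.028],0,0.95],[[-0.0175,0,0.032],0,0.95],[[-0.0175,0,0.032],0,0.95]]'
python3 - <<'E'
from h import *
a=snap('wrist','w5.png')
cv2.imwrite('pics/w5c.png',cv2.resize(a[110:260,170:370,::-1],None,fx=4,fy=4,interpolation=cv2.INTER_CUBIC))
E
```

```text
time: 11.12
tool_pos: [0.515, 0.308, 0.2997]
tool_rot: [3.141, 0.0, 0.536]
contact_force: [0.4, -0.4, -3.6]
opening: 0.0122
grip_force: 5.0
time: 12.0
tool_pos: [0.5095, 0.3046, 0.2887]
tool_rot: [3.141, -0.004, 0.536]
contact_force: [1.2, -0.3, 6.0]
opening: 0.0119
grip_force: 6.1
```

View pics/w5c.png

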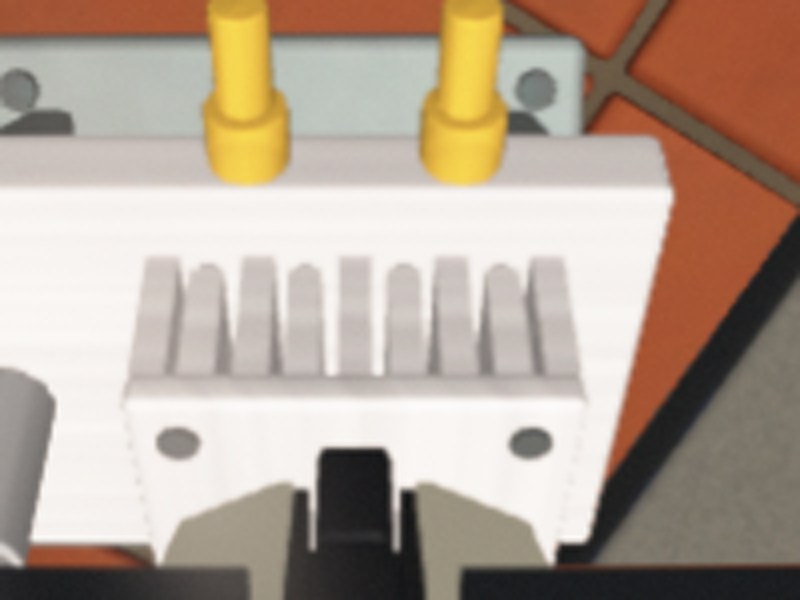

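The fins interleave cleanly: block fins at crop u=206,305,404,502 sit between dock fins at 161..548, and the plate is on the dock fins. I'm releasing with a small opening and will then check the pose.

```bash
python3 -m jog '[[[0,0,0],0,0.8],[[0,0,0],0,0.72],[[0,0,0],0,0.72],[[0,0,0],0,0.72],[[0,0,-0.03],0,0.72],[[0,0,-0.08],0,0.72],[[0,0,-0.12],0,0.72],[[0,0,-0.16],0,0.72],[[0,0,-0.2],0,0.72],[[0,0,-0.2],0,0.72]]'
python3 - <<'E'
from h import *
a=snap('wrist','w6.png')
cv2.imwrite('pics/w6c.png',cv2.resize(a[80:270,120:370,::-1],None,fx=3.1,fy=3.1,interpolation=cv2.INTER_CUBIC))
for t in ['block_grip','cooling_block','keeper_peg','keeper_pivot']:
    print(t,[(np.round(d['position'],4).tolist(),round(d['confidence'],2)) for d in models.pinpoint(t,'wrist')][:2])
E
```

```text
time: 13.3
tool_pos: [0.5092, 0.3046, 0.3686]
tool_rot: [3.141, -0.003, 0.536]
contact_force: [-0.1, -0.0, -0.3]
opening: 0.0254
grip_force: 0.0
block_grip [([0.4976, 0.2976, 0.1225], 0.87)]
cooling_block [([0.5172, 0.3092, 0.073], 0.81)]
keeper_peg []
keeper_pivot [([0.4788, 0.3455, 0.1052], 0.86)]
```

View pics/w6c.png

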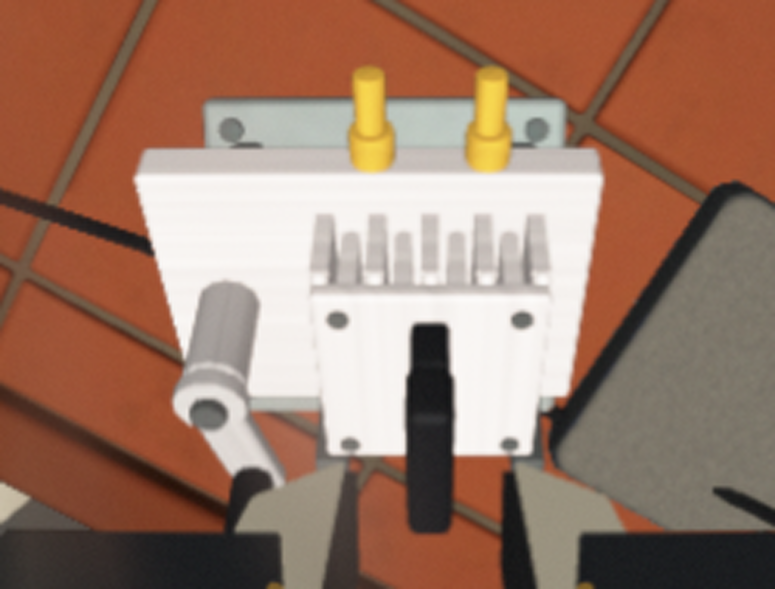

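The block is down between the fins. Its plate corners are at crop (309,294), (551,294), (533,455) and (327,455), the near edge is by the stops, and the keeper is still open. I'll check the pose numerically and work out the peg moves.

Run:
```python
from dock import *
m=cams.camera_model('wrist')
cv=lambda c:(np.array(c)+.5)/3.1-.5+[120,80]
uv=cv([(309,292),(551,292),(533,455),(327,455)])
obj=[(33,30,29),(33,-30,29),(-33,-30,29),(-33,30,29)]
# dock from this image: far ends on floor and of ridge
ys=[28,14,0,-14,-28]
d=cv([(325,215),(377,215),(429,215),(482,215),(536,215)])
fit(m,[(33,y,-2) for y in ys],d)
def f(p):
    r=R.from_euler('ZYX',[p[3],-p[4],p[5]]).as_matrix()
    return np.concatenate([px('wrist',p[:3]+r@(np.array(o)/1e3),m)-u for o,u in zip(obj,uv)])
s=ls(f,[.517,.309,.076,.536,.5,0]);print('block',s.x.round(4),'tilt',np.degrees(s.x[4]),s.fun.round(1))
for D in ([.5172,.3093,.5363],):
    r,t=fr(D)
    print('pred seated corners',[((px('wrist',t+r@(np.array(o)/1e3),m)+.5-[120,80])*3.1-.5).round(0) for o in obj])
    for q in (0,.1,.2,.3):
        pk=[-.032*np.cos(q),.058-.032*np.sin(q),.068]
        print(q,'peg top',t+r@pk,((px('wrist',t+r@pk,m)+.5-[120,80])*3.1-.5).round(0))
    for q in (.3,.8,1.2,1.6): print(q,t+r@[-.032*np.cos(q),.058-.032*np.sin(q),.053])
```

```text
[0.5145 0.3075 0.5363] [-0.6  0.  -0.2 -0.   0.3 -0.   0.4 -0.   0.1  0. ]
stops [0.47759656 0.28559043 0.08238269] pivot [0.47112328 0.34921529 0.10371281]
[0.5141 0.3073 0.5363 0.0733] [-0.2  0.   0.  -0.   0.3 -0.   0.2 -0.  -0.3  0. ]
stops [0.47716154 0.2853285  0.07964072] pivot [0.4706882  0.34895335 0.10097085]
block [ 0.5138  0.307   0.0714  0.5371  0.4921 -0.0014] tilt 28.197891032698276 [-0.3 -0.   0.3 -0.  -0.4  0.   0.4  0. ]
pred seated corners [array([305., 286.]), array([554., 286.]), array([532., 448.]), array([326., 448.])]
0 peg top [0.43451573 0.32762438 0.11888973] [210. 565.]
0.1 peg top [0.43626709 0.32494897 0.11896966] [222. 565.]
0.2 peg top [0.43823897 0.32244177 0.11920866] [234. 564.]
0.3 peg top [0.44041167 0.32012784 0.11960434] [245. 563.]
0.3 [0.44685871 0.32396003 0.10661396]
0.8 [0.45991711 0.31601867 0.11075204]
1.2 [0.47139221 0.31484772 0.11610162]
1.6 [0.48182415 0.31853452 0.12236654]
```

```bash
python3 -m jog '[[[-0.0325,0,0.03],0,1],[[-0.0325,0,0.08],0,1],[[-0.0325,0,0.11],0,1],[[-0.0325,0,0.12],0,1],[[-0.0325,0,0.126],0,1],[[-0.0325,0,0.13],0,1],[[-0.0325,0,0.132],0,1]]' 5
python3 -m jog '[[[0,0,0.002],0,1],[[0,0,0.004],0,1],[[0,0,0.006],0,1]]'
```

```text
time: 14.42
tool_pos: [0.4978, 0.2979, 0.3166]
tool_rot: [3.141, -0.002, 0.536]
contact_force: [-5.7, -2.1, 15.4]
opening: 0.0005
grip_force: 8.0
time: 14.8
tool_pos: [0.4977, 0.2979, 0.3162]
tool_rot: [3.141, -0.004, 0.536]
contact_force: [-9.3, -4.4, 27.4]
opening: 0.0003
grip_force: 14.5
```

The press met the bar at TCP z = 0.317, as a seated block should, and held at 27 N. So it is home. Next I lift, turn the closed fingers so their face lies along the peg's chord, and go round to the outer side of the peg.

```bash
python3 -m jog '[[[0,0,-0.08],0,1],[[0,0,-0.15],0,1],[[-0.03,-0.04,-0.15],0.05,1],[[-0.07,-0.08,-0.15],0.1,1],[[-0.11,-0.12,-0.15],0.15,1],[[-0.144,-0.167,-0.15],0.2,1],[[-0.144,-0.167,-0.15],0.2435,1],[[-0.144,-0.167,-0.15],0.2435,1],[[-0.144,-0.167,-0.15],0.2435,1],[[-0.144,-0.167,-0.15],0.2435,1]]'
python3 - <<'E'
from h import *
cams.read_camera('wrist');
for n in ['wrist','top']:
    cams.read_camera(n)
    for t in ['keeper_peg','keeper_pivot','block_grip','cooling_block']: print(n,t,[(np.round(d['position'],4).tolist(),round(d['confidence'],2)) for d in models.pinpoint(t,n)][:3])
E
```

```text
time: 16.05
tool_pos: [0.4144, 0.3257, 0.3719]
tool_rot: [3.142, -0.0, -0.228]
contact_force: [0.6, -0.1, 0.5]
opening: 0.0005
grip_force: 0.0
wrist keeper_peg [([0.438, 0.3195, 0.121], 0.77)]
wrist keeper_pivot [([0.476, 0.3493, 0.1017], 0.66)]
wrist block_grip [([0.4957, 0.2966, 0.1201], 0.84)]
wrist cooling_block [([0.5147, 0.3116, 0.0727], 0.73)]
top keeper_peg [([0.4356, 0.3178, 0.1196], 0.45)]
top keeper_pivot [([0.4767, 0.3519, 0.1043], 0.61)]
top block_grip [([0.4935, 0.2983, 0.1177], 0.82), ([0.751, 0.2503, 0.0571], 0.61)]
top cooling_block [([0.5151, 0.3068, 0.0732], 0.8), ([0.7457, 0.2482, 0.0013], 0.77)]
```

```bash
python3 -m jog '[[[0,0,0.1],0,1],[[0,0,0.18],0,1],[[0,0,0.2175],0,1],[[0,0,0.2175],0,1],[[0.02,0,0.212],0,1],[[0.04,0,0.206],0,1],[[0.06,0,0.2],0,1],[[0.08,0,0.195],0,1],[[0.1,0,0.19],0,1],[[0.11,0,0.186],0,1],[[0.1165,0,0.185],0,1],[[0.1165,0,0.185],0,1]]'
python3 - <<'E'
from h import *
for n in ['scene','wrist','top']:
    cams.read_camera(n)
    for t in ['keeper_peg','cooling_block']: print(n,t,[(np.round(d['position'],4).tolist(),round(d['confidence'],2)) for d in models.pinpoint(t,n)][:2])
E
```

```text
time: 18.1
tool_pos: [0.4594, 0.3162, 0.2985]
tool_rot: [-3.139, 0.0, -0.229]
contact_force: [-5.2, 4.9, 3.6]
opening: 0.0004
grip_force: 3.7
scene keeper_peg []
scene cooling_block [([0.7517, 0.2542, -0.0002], 0.8), ([0.5132, 0.3091, 0.0741], 0.61)]
wrist keeper_peg [([0.4727, 0.3144, 0.134], 0.85)]
wrist cooling_block [([0.5154, 0.3095, 0.07], 0.7)]
top keeper_peg []
top cooling_block [([0.5145, 0.3043, 0.0754], 0.54)]
```

```bash
python3 -m jog '[[[0.003,0,0],0,1],[[0.006,0,0],0,1],[[0.006,0,0],0,1]]'
python3 -m jog '[[[-0.02,0,0],0,1],[[-0.05,0,-0.05],0,1],[[-0.08,0,-0.12],0,1],[[-0.1,0,-0.2],0,1],[[-0.1,0,-0.25],0,1],[[-0.1,0,-0.25],0,1],[[-0.1,0,-0.25],0,1],[[-0.1,0,-0.25],0,1]]'
python3 - <<'E'
from h import *
h0,c0=.6027,.0018;s,c=np.sin(.536),np.cos(.536)
for n in ['wrist','top','scene']:
    for k in range(2):
        cams.read_camera(n)
        for t in ['keeper_peg','cooling_block','block_grip']:
            for d in models.pinpoint(t,n)[:2]:
                p=np.array(d['position'])
                if p[2]<.05 or p[0]>.6: continue
                v=R.from_euler('ZYX',[.536,-np.pi/6,0]).inv().apply(p-[.5172,.3093,.076])*1e3
                print(n,t,p.round(4),'dock',v.round(1),round(d['confidence'],2))
E
```

```text
time: 18.92
tool_pos: [0.4609, 0.3161, 0.2988]
tool_rot: [-3.139, 0.002, -0.229]
contact_force: [-8.7, 6.4, 7.0]
opening: 0.0003
grip_force: 6.1
time: 19.92
tool_pos: [0.4228, 0.3236, 0.3969]
tool_rot: [3.14, 0.001, -0.229]
contact_force: [-0.9, 0.2, -0.4]
opening: 0.0009
grip_force: 0.0
wrist keeper_peg [0.4723 0.3131 0.1345] dock [-2.5 26.2 69. ] 0.57
wrist keeper_peg [0.4943 0.294  0.1207] dock [-1.5 -1.5 52.5] 0.34
wrist cooling_block [0.5166 0.3114 0.0744] dock [-0.3  2.1 -1.7] 0.6
wrist block_grip [0.4951 0.2902 0.1203] dock [-2.8 -5.1 52.7] 0.76
wrist keeper_peg [0.4716 0.3105 0.1347] dock [-4.1 24.3 70.1] 0.72
wrist cooling_block [0.5153 0.309  0.0706] dock [-4.2  0.7 -3.8] 0.82
wrist block_grip [0.4976 0.2939 0.1234] dock [ 2.3 -3.2 53.4] 0.72
top keeper_peg [0.4724 0.3132 0.1352] dock [-2.  26.2 69.5] 0.62
top cooling_block [0.515  0.306  0.0773] dock [-2.4 -1.7  2.9] 0.74
top block_grip [0.4905 0.297  0.1179] dock [-4.4  3.1 50.9] 0.84
top keeper_peg [0.472  0.3141 0.1361] dock [-1.5 27.2 70.3] 0.53
top cooling_block [0.5159 0.3075 0.0752] dock [-2.2 -0.9  0.3] 0.67
top block_grip [0.4947 0.3006 0.1166] dock [-0.3  4.  47.1] 0.66
scene keeper_peg [0.4748 0.3139 0.1354] dock [ 0.2 25.6 68.5] 0.55
scene keeper_peg [0.5144 0.3067 0.0725] dock [-5.  -0.8 -1.2] 0.4
scene cooling_block [0.4779 0.2898 0.0832] dock [-34.3   3.3  28.1] 0.75
scene cooling_block [0.5138 0.3079 0.073 ] dock [-4.7  0.5 -0.8] 0.72
scene block_grip [0.4939 0.2957 0.1232] dock [ 0.2  0.2 54.4] 0.75
scene keeper_peg [0.4711 0.3112 0.1326] dock [-5.2 25.2 68.3] 0.44
scene cooling_block [0.5156 0.3106 0.0739] dock [-1.7  1.9 -1.5] 0.61
scene block_grip [0.4918 0.2981 0.1222] dock [-0.8  3.3 53.8] 0.55
```

The peg sits across the block at dock (≈0, 26). It stalled at 8–13 N, against about 1 N of joint friction, so it is at its stop. The block reads home and the hand is clear, so I'm handing in.

```bash
python3 -c "
from cell import robot
print(robot.hand_in())"
```

```text
the job is handed in; nothing more can be done
None
```

The bar-grip block is seated home in the dock, the keeper arm is swung across to its stop, the hand is clear and the job was handed in at about 20 s of the 64 s; no verdict was returned, so this rests on my own force and camera checks.

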